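Ease the pressing boards free: one turn of the screw press

ROBOT

A 6-joint arm with a two-finger parallel gripper is mounted at the origin on the work surface. World frame = base frame: x ahead of the robot, y to its left, z up, the work surface at z = 0. Lengths are in mm, angles in rad, forces in N, time in s.
With the tool pointing down it reaches from about 225 to 875 mm from the base axis. Payload 3.4 kg.
Tool frame: the origin (TCP) lies midway between the tips of the shut fingers; the grasp point (between the pads) lies 19 mm behind it; x points along the fingers, y is the direction in which the jaws open and shut, and the axes are right-handed (so a half turn about x gives the same grasp; the last joint's range is limited). The gripper opens to 85 mm and grips with 20 to 120 N. Pads are 22 mm wide; open, the fingers measure 114 mm over their backs; the gripper's body (76 mm by 85 mm) begins 54 mm behind the grasp point. The pads swing forward as they close: fully open they stand 13 mm farther back than shut.
Start: joints at [-1.42, 0.276, 1.505, -0, 1.361, -0.121], TCP at [154.366, -553.926, 231.328] pointing down, gripper open.
Joint ranges: [-2.89, 2.89], [-0.75, 2.08], [0.22, 2.7], [-1.18, 4.32], [0.11, 2.71], [-2.7, 2.7]. Speed limits (rad/s): [2.57, 2.57, 3.14, 3.14, 3.14, 3.14].

INTERFACE

Orientations are given as a 3x3 rotation matrix whose columns are the frame's x, y, z axes.
In Python, from workcell import manip gives the robot as it stands. The module is installed in compiled form; this text tells all that it offers.
- The arm moves only by the tool play_rows, never from a script. Its argument "moves" is text: rows parted by semicolons, each of 7 numbers parted by spaces: the shift along the tool's x, y, z in m, then the turn, a rotation vector about the tool's x, y, z in degrees, then the finger opening in m, from 0 to 0.0854. In form: tx ty tz wx wy wz grip; .... A call has 1 to 5 rows; each row shifts and turns the commanded pose from where the row before left it, along the tool's axes as they then stand; what a row does not reach is not made up. A row lasts 1/8 s, in which the tool goes at most 62.5 mm and 10.7 degrees, less where a joint would pass 70% of its speed; a pose out of reach is approached as far as the arm can. A call is refused whole if a number of a shift passes 0.0625 or a number of a turn 10.7, either way. A call with a gripper value outside its range is refused whole. The fingers move at their own pace and stop on an object; "grip_force" is the grip in N (left out, the last holds). Time passes only in rows, so rows that do not move let the fingers close. It gives the time, the measured TCP pose, the force and the opening at its end, in the units of the state.
- manip.state(): the state, without advancing time (a new reading comes with each control period).
- manip.camera(name): name is "scene" or "top" or "wrist"; returns a dict with "frame" (384x512x3 uint8, red, green, blue), "camera_matrix" (3x3 intrinsics, pixels), "rvec" (rotation vector, rad) and "tvec" (3), from world to camera coordinates, as OpenCV has them; the wrist camera has in their place "mount" (4x4, takes a point from camera to tool coordinates, whose origin is the TCP and whose axes are the tool frame's). Camera axes: x right, y down, z forward; pixel columns grow to the right and rows downward; lengths in mm; the calibration is good to about 2 mm. A picture is of the moment at which its call begins: read the wrist's pose just before it. There is no depth.
- manip.job_done(): hands the job in, once; it reports no verdict.
The state is a dict: "t": time; "qpos": joint angles; "joint_vel": joint speeds; "joint_torque": joint torques, N m; "eef_pos": TCP position; "orientation": TCP orientation; "force": force on the tool from outside, world axes, zero at the start; "moment": the same for the moment, N m; "opening": opening from 0.0 (shut) to 1.0 (fully open).
Only numpy, scipy, OpenCV 4.12 (cv2) and the standard library are available. Lean on these libraries where they do the work, as an engineer would, in place of code of your own. Each camera call takes 0.05 s, during which the arm holds its last target.

TASK

The glue-up in the bench press has set. Push the press's hand wheel round anticlockwise (seen from above) by its upright handle, with the fingertips only, through exactly one full turn, so that the handle comes back to where it stood, the platen has lifted a little and the boards under it are free. Do not wind it on past that, do not take hold of the handle or force it, and leave the glue bottle, the thread spool and the maul standing as they are.

Things in the scene. Friction and masses are not known exactly. Their poses are not given: they have to be found in the camera images.
- wheel (a joint): angle turned by the hand wheel, rad: 0 at the start of every run wherever the handle then stands, growing anticlockwise seen from above; it is stopped at 0 (clockwise is blocked) and at 9.4. Friction moment about 0.3 N m (about 4 N at the handle), it stays where it is left. Each turn lifts the platen 8 mm.
- platen (a joint): lift of the press's platen, m: 0 at the start (down on the boards), 0.008 after one turn of the wheel; driven by the wheel alone.
- wheel_center (a point): the wheel's axis (vertical) at mid-height of the rim, 180 mm above the table. The steel wheel has a rim of 85 mm mean radius made of 16 mm round bar, three spokes 12 mm thick and a flat hub 40 mm across; apart from the handle nothing of it rises more than 8 mm above this point. The crosshead of the press lies below it, all under 155 mm height. The point's x axis points to the handle.
- handle (a point): centre of the wheel's only handle, a plain black upright grip standing on the rim at the end of one spoke: 22 mm diameter, 52 mm tall, 85 mm from the axis, fixed to the wheel (it does not spin on its own). This point is 36 mm above wheel_center; the grip spans 26 mm below to 26 mm above it. It can stand at any bearing at the start.
- press: the fixed bench screw press, grey painted base 200 x 250 x 22 mm lying on the table, two steel columns 200 mm apart along its y axis, a grey crosshead, a dark steel platen, and two wooden boards 170 x 150 x 15 mm on the base under the platen. Origin at the centre of its underside, straight below the wheel's axis.
- glue_mid (a point): middle of the loose upright white glue bottle, 52 mm diameter, 130 mm tall; its z axis points up along it. Bystander: leave alone.
- spool_mid (a point): middle of the loose upright wooden thread spool, 48 mm diameter, 60 mm tall; its z axis points up along it. Bystander: leave alone.
- maul_mid (a point): middle of the loose wooden maul standing on its head, head 60 mm diameter and 75 mm tall, with a 24 mm handle above it, 150 mm tall in all; its z axis points up along it. Bystander: leave alone.
Not all that is in view belongs to the job. What is meant by the part that bears maul_mid is not blue or turquoise, and is the larger of those in its own colour.

How it is judged:
By the outcome, as a careful person would: the job done as asked, in the order asked, and still so for the second after the job is handed in, with the robot touching nothing.
It also fails if it takes over 64 s, if anything falls off the work surface, if the arm or the gripper's body presses on something with over 40 N, if the wrist force passes 120 N, or if a joint passes its speed limit or range.

## Working session

There is one attempt and no reset: what is moved stays moved. The work goes in short steps, Python scripts to look and compute and a tool call to move; the robot and the scene stay as the last step left them, time stands still between calls to the robot, and variables do not carry over. Pictures are saved under pics/ and viewed, and the job is handed in when it is done.

Besides the shell and the picture viewer there is one more tool, called as name(argument=value, ...) on one line, values as JSON. play_rows: Moves the arm, as the interface text tells. Its arguments: {"type":"object","properties":{"moves":{"type":"string"},"grip_force":{"type":"number"}},"required":["moves"]}

```bash
mkdir -p pics; python3 - <<'E'
from workcell import manip
import cv2,pickle
s=manip.state();print({k:s[k] for k in('t','eef_pos','orientation','force','opening')})
d={}
for n in("scene","top","wrist"):
    c=manip.camera(n);d[n]=c;cv2.imwrite(f"pics/{n}0.png",c["frame"][:,:,::-1])
    print(n,{k:v for k,v in c.items() if k!="frame"})
pickle.dump(d,open("d0.pkl","wb"))
E
```

```text
{'t': 0.0, 'eef_pos': array([ 154.28820888, -553.37197913,  230.44084028]), 'orientation': array([[-2.73055810e-04,  2.68464135e-01, -9.63289642e-01],
       [ 1.79701746e-03, -9.63287990e-01, -2.68464185e-01],
       [-9.99998348e-01, -1.80435401e-03, -2.19403355e-04]]), 'force': array([-0.31100213,  0.00697421,  0.20085943]), 'opening': 0.9996429070804614}
scene {'camera_matrix': array([[354.01261961,   0.        , 261.57007256],
       [  0.        , 354.01261961, 190.94507347],
       [  0.        ,   0.        ,   1.        ]]), 'rvec': array([ 1.12349269,  2.4973543 , -0.83817085]), 'tvec': array([ 371.18065913, -326.49205511, 1292.21576682])}
top {'camera_matrix': array([[376.28345612,   0.        , 257.45912432],
       [  0.        , 376.28345612, 197.09017852],
       [  0.        ,   0.        ,   1.        ]]), 'rvec': array([ 2.15096182, -2.178697  ,  0.09935889]), 'tvec': array([ 60.72511122, 642.79119634, 877.62383221])}
wrist {'camera_matrix': array([[330.84252587,   0.        , 259.38919713],
       [  0.        , 330.84252587, 192.59238541],
       [  0.        ,   0.        ,   1.        ]]), 'mount': array([[ 9.15393243e-04, -3.21270987e-01,  9.46986861e-01,
        -1.41993561e+02],
       [ 9.99998331e-01, -1.20350892e-03, -1.37493377e-03,
        -4.05872253e-02],
       [ 1.58143347e-03,  9.46986539e-01,  3.21269349e-01,
        -8.18011086e+01],
       [ 0.00000000e+00,  0.00000000e+00,  0.00000000e+00,
         1.00000000e+00]])}
```

View pics/scene0.png

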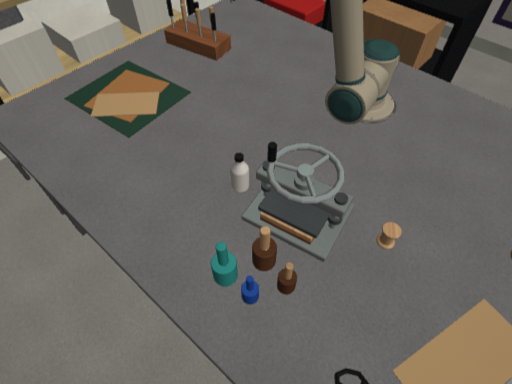

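View pics/top0.png

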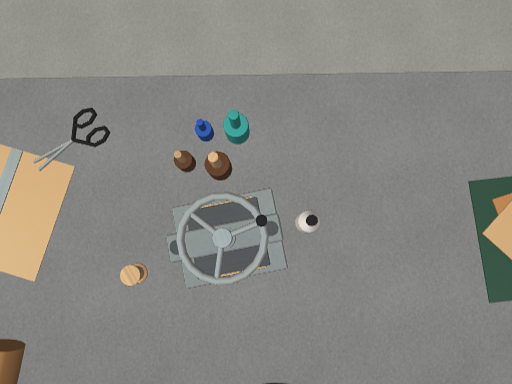

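View pics/wrist0.png

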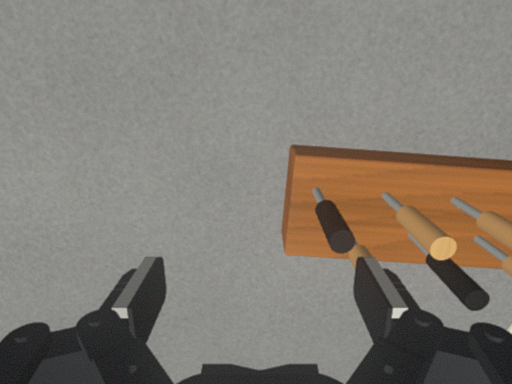

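The top view shows the wheel hub near (222,238) and the handle's black top near (262,220). The glue bottle is at (308,222), the spool at (133,274), and the larger brown maul at (218,163). Next I'll measure them.

```bash
cat > h.py <<'E'
import cv2,numpy as np,pickle
def ray(c,u,v):
    R=cv2.Rodrigues(c["rvec"])[0];o=-R.T@c["tvec"]
    d=R.T@np.linalg.inv(c["camera_matrix"])@np.array([u,v,1.]);return o,d
def onz(c,u,v,z):
    o,d=ray(c,u,v);return o+d*(z-o[2])/d[2]
def proj(c,P):
    return cv2.projectPoints(np.array(P,float).reshape(-1,1,3),c["rvec"],c["tvec"],c["camera_matrix"],None)[0].reshape(-1,2)
def tri(c1,p1,c2,p2):
    o1,d1=ray(c1,*p1);o2,d2=ray(c2,*p2)
    A=np.stack([d1,-d2],1);s=np.linalg.lstsq(A,o2-o1,rcond=None)[0]
    a=o1+d1*s[0];b=o2+d2*s[1];return (a+b)/2,np.linalg.norm(a-b)
E
python3 - <<'E'
from h import *
d=pickle.load(open("d0.pkl","rb"));t=d["top"];s=d["scene"]
def blobs(c,m,mn=15):
    n,l,st,ce=cv2.connectedComponentsWithStats(m.astype(np.uint8));return [(st[i].tolist(),ce[i].round(1).tolist()) for i in range(1,n) if st[i][4]>=mn]
for n,c in(("top",t),("scene",s)):
    g=c["frame"].max(2);b=blobs(c,g<40,20);print(n,"dark",b)
    f=c["frame"].astype(int)
    print(n,"white",blobs(c,(f.min(2)>170),20)[:12])
    r,gg,bb=f[...,0],f[...,1],f[...,2]
    print(n,"brown",blobs(c,(r-bb>25),40))
print("cam top",ray(t,0,0)[0],"scene",ray(s,0,0)[0])
x0,y0,x1,y1=110,140,340,300
cv2.imwrite("pics/topc.png",cv2.resize(t["frame"][y0:y1,x0:x1,::-1],None,fx=3.4,fy=3.4,interpolation=cv2.INTER_CUBIC))
cv2.imwrite("pics/scc.png",cv2.resize(s["frame"][120:300,200:420,::-1],None,fx=3.3,fy=3.3,interpolation=cv2.INTER_CUBIC))
E
```

```text
top dark [([72, 108, 38, 38, 348], [87.5, 128.5]), ([256, 215, 11, 11, 31], [261.8, 219.0])]
top white [([298, 213, 15, 19, 154], [303.6, 222.9])]
top brown [([0, 144, 11, 34, 214], [3.5, 156.4]), ([0, 151, 75, 131, 6156], [31.0, 213.8]), ([174, 150, 21, 22, 334], [183.4, 160.3]), ([205, 151, 26, 29, 572], [217.5, 165.0]), ([482, 193, 30, 67, 1151], [501.4, 224.8]), ([200, 200, 31, 9, 71], [215.4, 203.8]), ([120, 263, 28, 23, 489], [133.0, 273.9]), ([220, 271, 21, 6, 46], [229.5, 273.3]), ([0, 339, 25, 45, 941], [10.3, 360.2])]
scene dark [([167, 0, 6, 16, 50], [169.3, 7.5]), ([187, 0, 11, 15, 105], [191.2, 6.1]), ([317, 0, 16, 32, 243], [326.6, 17.9]), ([390, 0, 102, 82, 3059], [450.7, 30.5]), ([493, 0, 19, 28, 214], [502.6, 14.9]), ([211, 14, 5, 16, 63], [213.0, 21.4]), ([328, 90, 34, 32, 504], [340.2, 107.6]), ([268, 142, 9, 20, 150], [271.6, 151.7]), ([235, 154, 8, 8, 59], [238.5, 157.4]), ([259, 208, 57, 29, 58], [287.4, 222.5]), ([253, 253, 6, 15, 64], [255.4, 260.4]), ([278, 280, 6, 12, 41], [280.0, 286.2]), ([335, 369, 33, 15, 184], [349.2, 375.4])]
scene white [([73, 0, 10, 5, 26], [78.0, 1.6]), ([100, 0, 9, 13, 59], [104.0, 5.8]), ([240, 164, 8, 10, 55], [243.4, 168.3])]
scene brown [([0, 0, 30, 11, 170], [9.9, 3.1]), ([0, 0, 231, 103, 3132], [150.1, 45.2]), ([264, 0, 62, 25, 961], [301.2, 8.7]), ([354, 0, 92, 87, 4374], [395.1, 33.3]), ([84, 69, 86, 54, 2678], [127.5, 96.5]), ([350, 74, 28, 37, 443], [366.8, 90.3]), ([363, 94, 31, 26, 406], [380.5, 109.3]), ([260, 211, 54, 33, 442], [286.2, 227.5]), ([377, 222, 25, 28, 471], [388.7, 234.9]), ([253, 226, 24, 45, 721], [265.0, 248.9]), ([279, 262, 18, 32, 397], [287.7, 277.8]), ([393, 299, 119, 85, 6458], [464.1, 351.7])]
cam top [551.39363337  44.36645069 938.66305521] scene [1037.83190356  402.13485637  821.81885413]
```

View pics/topc.png

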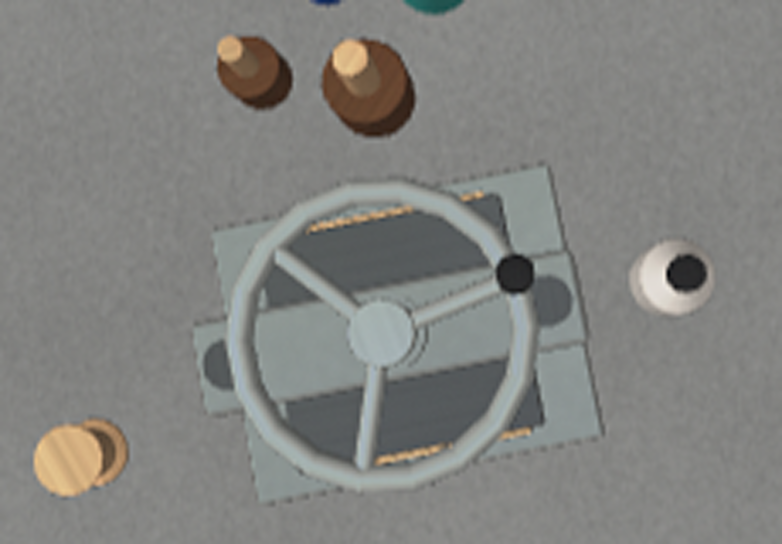

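View pics/scc.png

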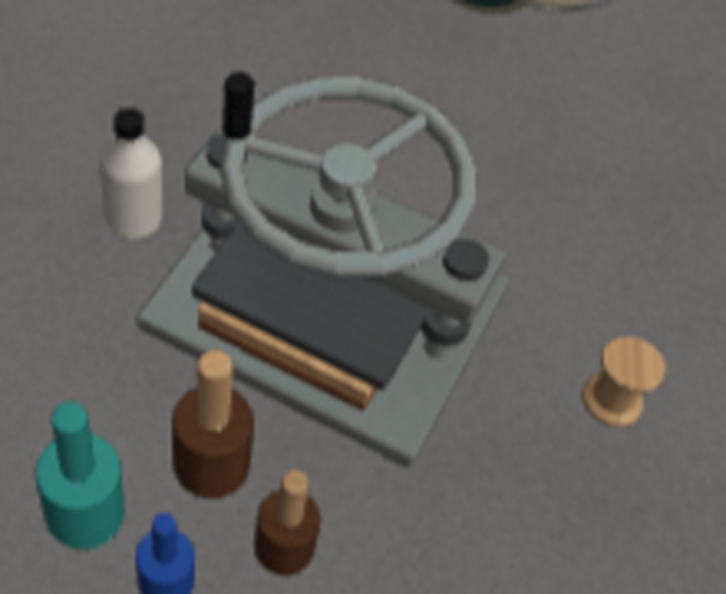

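```bash
python3 - <<'E'
from h import *
d=pickle.load(open("d0.pkl","rb"));t=d["top"];s=d["scene"]
T=lambda x,y:((x+.5)/3.4-.5+110,(y+.5)/3.4-.5+140)
S=lambda x,y:((x+.5)/3.3-.5+200,(y+.5)/3.3-.5+120)
# rim outer edge read off the crop
for nm,p,F,c in(("top",[(228,335),(538,330),(383,180),(385,490)],T,t),("sc",[(475,180),(222,165),(340,78),(345,272)],S,s)):
    P=np.array([onz(c,*F(*q),180)[:2] for q in p])
    A=np.c_[2*P,np.ones(len(P))];q=np.linalg.lstsq(A,(P**2).sum(1),rcond=None)[0];print(nm,"rim centre",q[:2],"R",np.sqrt(q[2]+q[0]**2+q[1]**2)); 
print("hub",onz(t,*T(382,333),188), tri(t,T(382,333),s,S(348,166)))
print("handle top",onz(t,*T(515,273),242), onz(s,*S(239,80),242),tri(t,T(515,273),s,S(239,80)))
print("glue cap",tri(t,T(687,272),s,S(128,118)), onz(t,*T(687,272),130))
print("spool",onz(t,*T(68,461),60), onz(s,*S(633,361),60))
print("maul top",onz(t,*T(350,58),150),onz(s,*S(215,360),150))
print("press base corners",[onz(t,*T(*q),22)[:2].round(0) for q in((213,231),(546,165),(603,436),(264,502))])
E
```

```text
top rim centre [547.74251797 122.82750465] R 91.26526716829045
sc rim centre [547.05965901 121.76991176] R 92.036111491835
hub [547.86045574 122.49083228 188.        ] (array([548.10729114, 122.47668636, 184.54838448]), np.float64(0.9100012061694004))
handle top [579.68081167  44.36695422 242.        ] [580.04715311  43.00328161 242.        ] (array([580.05368245,  43.84147102, 242.48894606]), np.float64(1.3116560654516396))
glue cap (array([583.94791427, -64.73043885, 129.61435238]), np.float64(1.4730226751035456)) [583.48001189 -64.08980299 130.        ]
spool [463.52216555 349.27404955  60.        ] [464.37731119 348.30001939  60.        ]
maul top [719.44364444 146.0631289  150.        ] [719.09092423 144.16432166 150.        ]
press base corners [array([622., 261.]), array([666.,  21.]), array([473., -16.]), array([430., 223.])]
```

play_rows(moves="0 -0.038 -0.044 0 0 0 0;0 -0.038 -0.044 0 0 0 0;0 -0.038 -0.044 0 0 0 0;0 -0.038 -0.044 0 0 0 0;0 -0.038 -0.044 0 0 0 0", grip_force=30)

```text
t: 0.78
eef_pos: [316.0, -310.1, 231.2]
orientation: [[0.0, 0.268, -0.963], [-0.0, -0.963, -0.268], [-1.0, 0.0, -0.0]]
force: [0.7, 0.2, 0.4]
opening: -0.002
```

play_rows(moves="0 -0.038 -0.044 0 0 0 0;0 -0.038 -0.044 0 0 0 0;0 -0.038 -0.044 0 0 0 0;0 -0.038 -0.044 0 0 0 0;0 0 0 -6.8 0 0 0")

```text
t: 1.4
eef_pos: [445.6, -114.5, 231.1]
orientation: [[0.0, 0.389, -0.921], [0.001, -0.921, -0.389], [-1.0, -0.001, -0.001]]
force: [-0.2, -1.0, 0.2]
opening: -0.003
```

play_rows(moves="0 -0.0314 -0.0478 0 0 0 0;0 -0.0314 -0.0478 0 0 0 0;0 -0.0314 -0.0478 0 0 0 0;0.019 0 0 0 0 0 0;0 0 0 0 0 0 0")

```text
t: 2.02
eef_pos: [539.5, 24.2, 210.5]
orientation: [[-0.004, 0.382, -0.924], [0.0, -0.924, -0.382], [-1.0, -0.002, 0.004]]
force: [0.4, -0.1, 0.7]
opening: 0.001
```

```bash
cat > look.py <<'E'
import sys
from workcell import manip
from h import *
n=sys.argv[1]
s=manip.state();print(s['t'],s['eef_pos'].round(1),s['orientation'][:2,2].round(4),s['force'].round(1),s['qpos'].round(2))
c=manip.camera("top");q=manip.camera("scene")
a=cv2.resize(c["frame"][170:290,140:340,::-1],None,fx=3.8,fy=3.8,interpolation=cv2.INTER_CUBIC)
cv2.imwrite(f"pics/t{n}.png",a)
b=cv2.resize(q["frame"][80:230,180:400,::-1],None,fx=3.5,fy=3.5,interpolation=cv2.INTER_CUBIC)
cv2.imwrite(f"pics/s{n}.png",b)
pickle.dump({"top":c,"scene":q},open(f"d{n}.pkl","wb"))
E
python3 look.py 1
```

```text
2.025 [539.5  24.2 210.5] [-0.9242 -0.382 ] [ 0.4 -0.1  0.7] [-0.08  0.24  1.61 -0.    1.3   1.1 ]
```

View pics/s1.png

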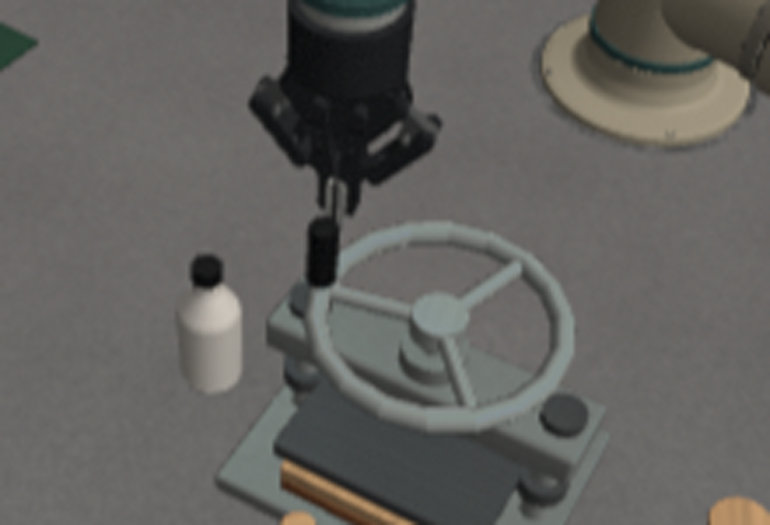

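View pics/t1.png

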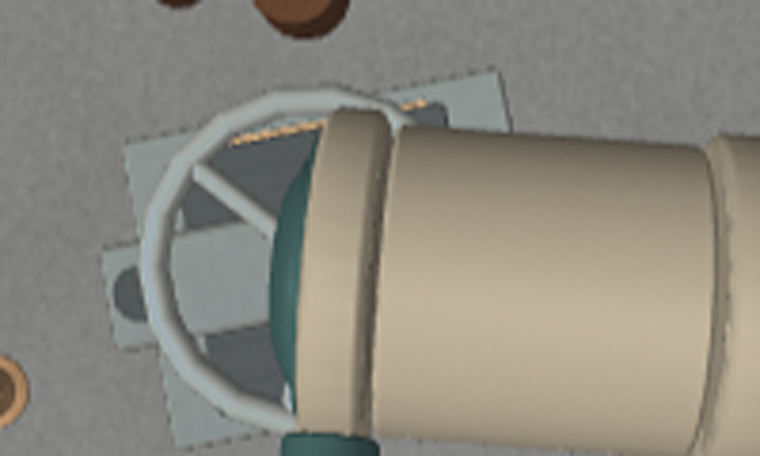

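The scene view shows the shut fingers just behind the handle, on the clockwise side and well above the rim, with nothing else near. I'm closing up to the handle.

play_rows(moves="0 -0.0027 -0.010 0 0 0 0;0 0 -0.008 0 0 0 0;0 0 -0.004 0 0 0 0;0 0 0 0 0 0 0")

```text
t: 2.62
eef_pos: [560.4, 34.3, 212.3]
orientation: [[0.0, 0.381, -0.925], [-0.0, -0.925, -0.381], [-1.0, 0.0, -0.0]]
force: [-0.4, 0.4, 0.2]
opening: -0.004
```

play_rows(moves="0 0.0011 -0.0078 -5 0 0 0;0 0.0013 -0.0076 -5 0 0 0;0 0 0 0 0 0 0")

```text
t: 3.0
eef_pos: [575.0, 38.0, 212.2]
orientation: [[-0.0, 0.534, -0.845], [-0.001, -0.845, -0.534], [-1.0, 0.001, 0.001]]
force: [-0.1, -2.4, 0.3]
opening: -0.0
```

```bash
cat > where.py <<'E'
import sys
from workcell import manip
from h import *
C=np.array([547.6,122.3])
s=manip.state();R=s['orientation'];p=s['eef_pos']
f=int(sys.argv[1]) # -1 push with -z, +1 push with +z
v=np.array([*(C-p[:2]),0]);c=R.T@v
print('t',s['t'],'pos',p.round(1),'centre in tool y,z',c[1:].round(1),'ideal',(f*85,f*22),'q1,q6',s['qpos'][[0,5]].round(2),'F',s['force'].round(1))
n=f*R[:2,2];print('push bearing',np.degrees(np.arctan2(n[1],n[0])).round(1),'TCP bearing',np.degrees(np.arctan2(*(p[:2]-C)[::-1])).round(1),'down',R[:,0].round(4))
E
python3 where.py -1; python3 look.py 2
```

```text
t 3.0 pos [575.   38.  212.2] centre in tool y,z [-85.9 -21.9] ideal (-85, -22) q1,q6 [-0.05  0.95] F [-0.1 -2.4  0.3]
push bearing 32.3 TCP bearing -72.0 down [-4.0e-04 -1.3e-03 -1.0e+00]
3.0 [575.   38.  212.2] [-0.8452 -0.5345] [-0.1 -2.4  0.3] [-0.05  0.29  1.53 -0.    1.32  0.95]
```

View pics/s2.png

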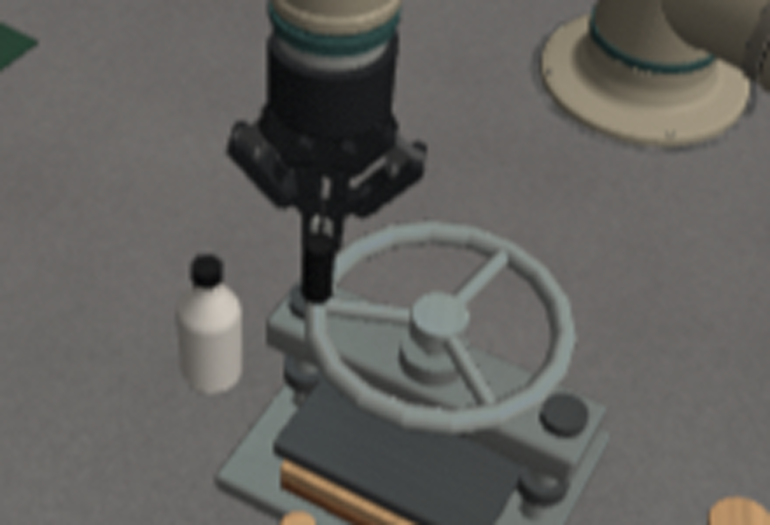

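The wheel is moving: the spokes have turned and the force is about 2.4 N. I'll keep going along the arc.

play_rows(moves="0 0.0022 -0.0120 -8 0 0 0;0 0.0022 -0.0120 -8 0 0 0;0 0.0022 -0.0120 -8 0 0 0;0 0.0022 -0.0120 -8 0 0 0;0 0.0022 -0.0120 -8 0 0 0")

```text
t: 3.72
eef_pos: [622.1, 74.3, 212.2]
orientation: [[-0.001, 0.954, -0.3], [-0.003, -0.3, -0.954], [-1.0, 0.0, 0.003]]
force: [-1.7, -4.9, 1.2]
opening: -0.001
```

```bash
python3 where.py -1; python3 look.py 3
```

```text
t 3.725 pos [622.1  74.3 212.2] centre in tool y,z [-85.5 -23.5] ideal (-85, -22) q1,q6 [0.01 0.31] F [-1.7 -4.9  1.2]
push bearing 72.6 TCP bearing -32.8 down [-6.0e-04 -2.6e-03 -1.0e+00]
3.725 [622.1  74.3 212.2] [-0.2999 -0.954 ] [-1.7 -4.9  1.2] [ 0.01  0.36  1.42 -0.    1.36  0.31]
```

View pics/s3.png

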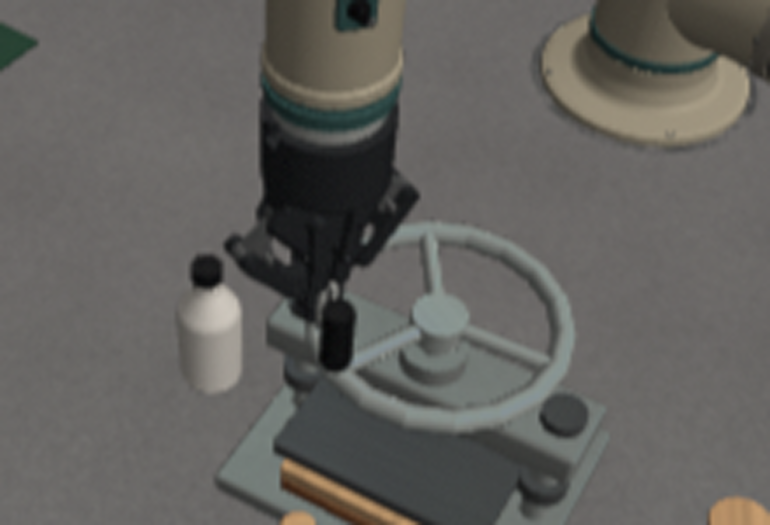

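The handle is riding ahead of the fingertips as planned, so I'm continuing.

play_rows(moves="0 0.0022 -0.0120 -8 0 0 0;0 0.0022 -0.0120 -8 0 0 0;0 0.0022 -0.0120 -8 0 0 0;0 0.0022 -0.0120 -8 0 0 0;0 0.0022 -0.0120 -8 0 0 0")

```text
t: 4.45
eef_pos: [635.1, 132.8, 212.2]
orientation: [[0.001, 0.924, 0.381], [-0.002, 0.381, -0.924], [-1.0, 0.0, 0.003]]
force: [0.8, -3.9, 0.2]
opening: 0.0
```

```bash
python3 where.py -1
```

```text
t 4.45 pos [635.1 132.8 212.2] centre in tool y,z [-84.9 -23.7] ideal (-85, -22) q1,q6 [ 0.1  -0.29] F [ 0.8 -3.9  0.2]
push bearing 112.4 TCP bearing 6.8 down [ 0.0014 -0.0023 -1.    ]
```

play_rows(moves="0 0.0022 -0.0120 -8 0 0 0;0 0.0022 -0.0120 -8 0 0 0;0 0.0022 -0.0120 -8 0 0 0;0 0.0022 -0.0120 -8 0 0 0;0 0.0022 -0.0120 -8 0 0 0")

```text
t: 5.08
eef_pos: [607.9, 186.3, 212.2]
orientation: [[0.004, 0.463, 0.886], [-0.001, 0.886, -0.463], [-1.0, 0.001, 0.004]]
force: [3.4, -3.3, -2.2]
opening: -0.001
```

```bash
python3 where.py -1;python3 look.py 4
```

```text
t 5.075 pos [607.9 186.3 212.2] centre in tool y,z [-84.6 -23.8] ideal (-85, -22) q1,q6 [ 0.19 -0.9 ] F [ 3.4 -3.3 -2.2]
push bearing 152.4 TCP bearing 46.7 down [ 3.5e-03 -9.0e-04 -1.0e+00]
5.075 [607.9 186.3 212.2] [ 0.8864 -0.4629] [ 3.4 -3.3 -2.2] [ 0.19  0.38  1.4  -0.    1.36 -0.9 ]
```

View pics/s4.png

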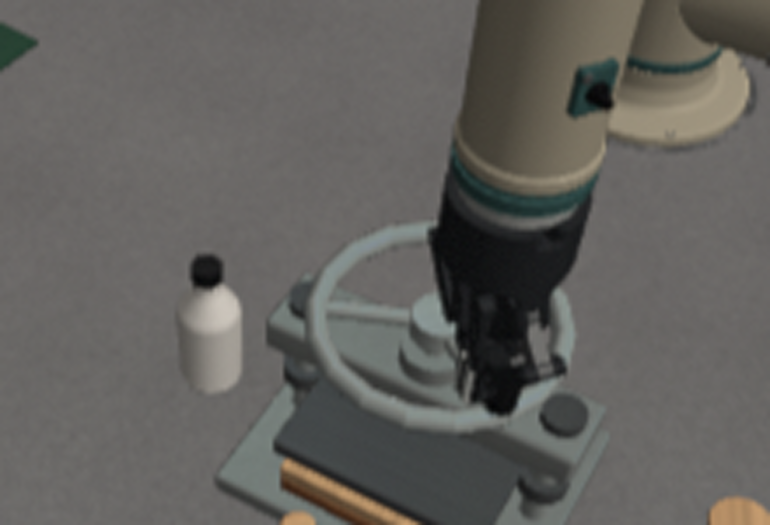

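play_rows(moves="0 0.0022 -0.0120 -8 0 0 0;0 0.0022 -0.0120 -8 0 0 0;0 0.0022 -0.0120 -8 0 0 0;0 0.0022 -0.0120 -8 0 0 0;0 0.0022 -0.0120 -8 0 0 0")

```text
t: 5.8
eef_pos: [552.8, 209.5, 212.4]
orientation: [[0.004, -0.214, 0.977], [0.001, 0.977, 0.214], [-1.0, 0.0, 0.004]]
force: [4.5, -1.6, -3.1]
opening: -0.006
```

play_rows(moves="0 0.0022 -0.0120 -8 0 0 0;0 0.0011 -0.0060 -4 0 0 0;0 0 0 0 0 0 0")

```text
t: 6.18
eef_pos: [533.1, 208.2, 212.5]
orientation: [[0.001, -0.409, 0.913], [0.001, 0.913, 0.409], [-1.0, 0.001, 0.001]]
force: [1.5, 1.3, -0.9]
opening: -0.001
```

```bash
python3 where.py -1;python3 look.py 5
```

```text
t 6.175 pos [533.1 208.2 212.5] centre in tool y,z [-84.3 -21.8] ideal (-85, -22) q1,q6 [ 0.25 -1.74] F [ 1.5  1.3 -0.9]
push bearing -155.9 TCP bearing 99.6 down [ 9.0e-04  1.5e-03 -1.0e+00]
6.175 [533.1 208.2 212.5] [0.9127 0.4086] [ 1.5  1.3 -0.9] [ 0.25  0.28  1.54  0.    1.31 -1.74]
```

View pics/s5.png

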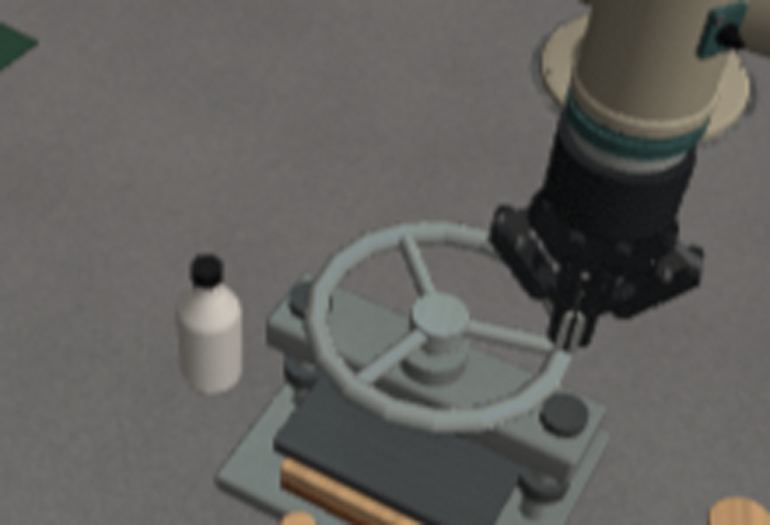

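View pics/t5.png

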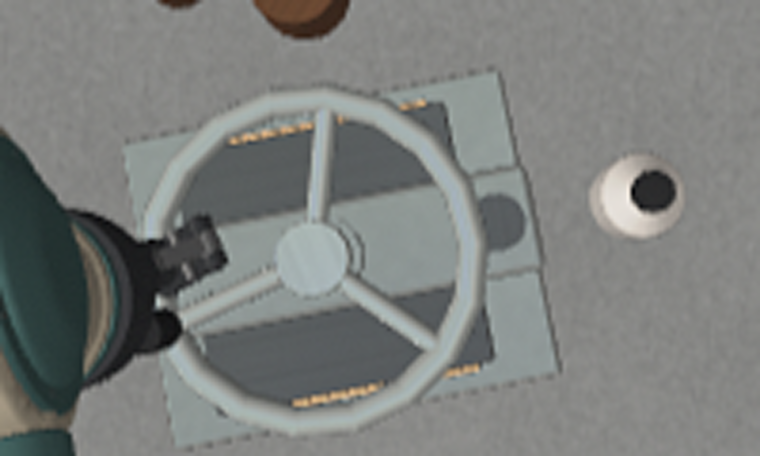

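About half a turn is done, and the top view shows the fingertips behind the handle. I'm backing off and turning the tool half round, so the other face can push through the second half within the wrist's range.

play_rows(moves="0 0 0.020 0 0 0 0;0 0 0.022 0 0 0 0;0 0 0 10.6 0 0 0;0 0 0 10.6 0 0 0;0 0 0 10.6 0 0 0")

```text
t: 6.9
eef_pos: [570.8, 225.0, 212.0]
orientation: [[-0.002, 0.138, 0.99], [-0.0, 0.99, -0.138], [-1.0, -0.0, -0.002]]
force: [-0.4, 0.3, -0.2]
opening: -0.004
```

play_rows(moves="0 0 0 10.6 0 0 0;0 0 0 10.6 0 0 0;0 0 0 10.6 0 0 0;0 0 0 10.6 0 0 0;0 0 0 10.6 0 0 0")

```text
t: 7.52
eef_pos: [570.8, 225.0, 212.1]
orientation: [[-0.002, 0.874, 0.486], [-0.0, 0.486, -0.874], [-1.0, -0.002, -0.001]]
force: [0.4, 0.3, -0.1]
opening: -0.003
```

play_rows(moves="0 0 0 10.6 0 0 0;0 0 0 10.6 0 0 0;0 0 0 10.6 0 0 0;0 0 0 10.6 0 0 0;0 0 0 10.6 0 0 0")

```text
t: 8.15
eef_pos: [570.7, 225.0, 212.1]
orientation: [[-0.002, 0.914, -0.406], [-0.0, -0.406, -0.914], [-1.0, -0.001, 0.001]]
force: [0.2, -0.3, -0.5]
opening: -0.0
```

play_rows(moves="0 0 0 10.6 0 0 0;0 0 0 10.6 0 0 0;0 0 0 10.6 0 0 0;0 0 0 10.6 0 0 0;0 0 0 0 0 0 0")

```text
t: 8.78
eef_pos: [570.9, 225.0, 212.1]
orientation: [[-0.001, 0.41, -0.912], [-0.0, -0.912, -0.41], [-1.0, -0.0, 0.001]]
force: [0.6, -0.4, 0.1]
opening: 0.004
```

```bash
python3 where.py 1;python3 look.py 6; python3 - <<'E'
from h import *
from workcell import manip
c=manip.camera("wrist");cv2.imwrite("pics/w6.png",c["frame"][:,:,::-1])
E
```

```text
t 8.775 pos [570.9 225.  212.1] centre in tool y,z [84.2 63.3] ideal (85, 22) q1,q6 [0.26 1.41] F [ 0.6 -0.4  0.1]
push bearing -155.8 TCP bearing 77.2 down [-1.3e-03 -2.0e-04 -1.0e+00]
8.775 [570.9 225.  212.1] [-0.9122 -0.4098] [ 0.6 -0.4  0.1] [0.26 0.35 1.45 0.   1.35 1.41]
```

View pics/t6.png

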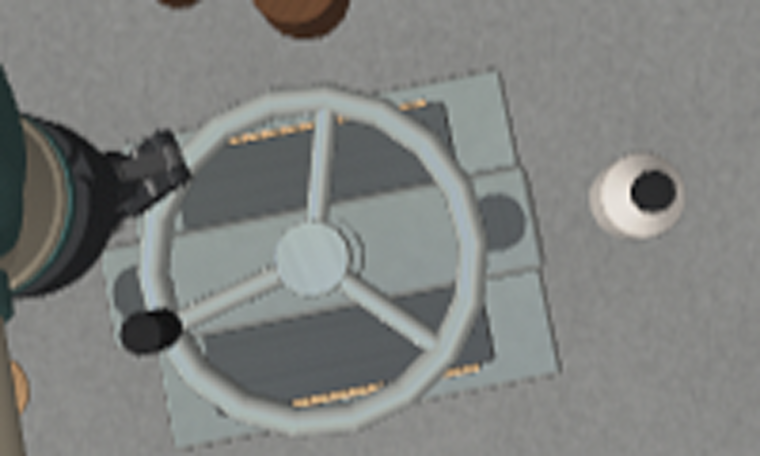

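View pics/w6.png

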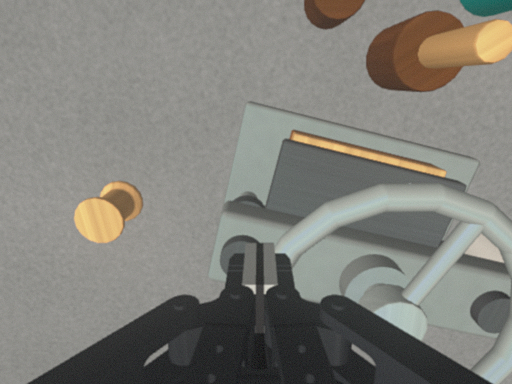

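```bash
cat > ang.py <<'E'
import sys
from h import *
C=np.array([547.6,122.3])
x,y=float(sys.argv[1]),float(sys.argv[2]);d=pickle.load(open(sys.argv[3],"rb"))["top"]
P=onz(d,(x+.5)/3.8-.5+140,(y+.5)/3.8-.5+170,242);v=P[:2]-C;print(P,np.hypot(*v),np.degrees(np.arctan2(v[1],v[0])))
E
python3 ang.py 139 334 d6.pkl
```

```text
[512.76154047 201.0819288  242.        ] 86.141224558296 113.85567772757264
```

The handle measures 113.9°, 181.5° round from the start, and the tool bearing agrees. I'm going on with the second half, pushing along +z.

play_rows(moves="0 -0.0008 0.020 0 0 0 0;0 0 0.017 0 0 0 0;0 0 0.0035 0 0 0 0;0 -0.0011 0.0060 -4 0 0 0;0 -0.0022 0.0120 -8 0 0 0")

```text
t: 9.55
eef_pos: [518.9, 205.6, 212.7]
orientation: [[0.005, 0.594, -0.805], [0.004, -0.805, -0.594], [-1.0, 0.0, -0.007]]
force: [3.2, 3.4, -1.8]
opening: -0.002
```

play_rows(moves="0 -0.0022 0.0120 -8 0 0 0;0 -0.0022 0.0120 -8 0 0 0;0 -0.0022 0.0120 -8 0 0 0;0 -0.0022 0.0120 -8 0 0 0;0 -0.0022 0.0120 -8 0 0 0")

```text
t: 10.18
eef_pos: [471.7, 166.3, 212.6]
orientation: [[0.001, 0.972, -0.234], [0.005, -0.234, -0.972], [-1.0, -0.0, -0.005]]
force: [0.1, 4.6, -0.9]
opening: -0.001
```

```bash
python3 where.py 1;python3 look.py 7
```

```text
t 10.175 pos [471.7 166.3 212.6] centre in tool y,z [84.1 25. ] ideal (85, 22) q1,q6 [0.2  0.43] F [ 0.1  4.6 -0.9]
push bearing -103.6 TCP bearing 149.9 down [ 7.0e-04  4.8e-03 -1.0e+00]
10.175 [471.7 166.3 212.6] [-0.2344 -0.9721] [ 0.1  4.6 -0.9] [0.2  0.17 1.69 0.   1.27 0.43]
```

View pics/s7.png

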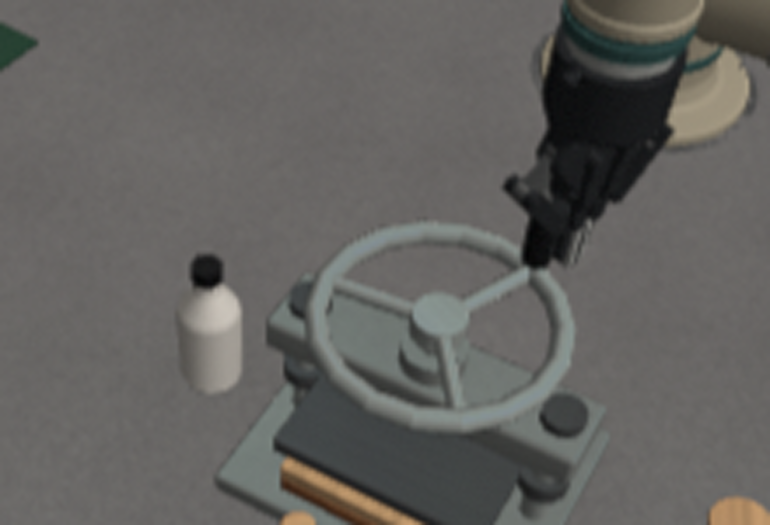

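play_rows(moves="0 -0.0022 0.0120 -8 0 0 0;0 -0.0022 0.0120 -8 0 0 0;0 -0.0022 0.0120 -8 0 0 0;0 -0.0022 0.0120 -8 0 0 0;0 -0.0022 0.0120 -8 0 0 0")

```text
t: 10.9
eef_pos: [462.4, 106.1, 212.5]
orientation: [[-0.002, 0.897, 0.443], [0.003, 0.443, -0.897], [-1.0, -0.0, -0.003]]
force: [-2.5, 3.8, 1.6]
opening: -0.003
```

play_rows(moves="0 -0.0022 0.0120 -8 0 0 0;0 -0.0022 0.0120 -8 0 0 0;0 -0.0022 0.0120 -8 0 0 0;0 -0.0022 0.0120 -8 0 0 0;0 -0.0022 0.0120 -8 0 0 0")

```text
t: 11.52
eef_pos: [493.5, 54.3, 212.4]
orientation: [[-0.003, 0.402, 0.916], [0.0, 0.916, -0.402], [-1.0, -0.001, -0.003]]
force: [-4.3, 2.7, 2.9]
opening: -0.002
```

```bash
python3 where.py 1;python3 look.py 8
```

```text
t 11.525 pos [493.5  54.3 212.4] centre in tool y,z [84.  22.2] ideal (85, 22) q1,q6 [-0.03 -1.19] F [-4.3  2.7  2.9]
push bearing -23.7 TCP bearing -128.5 down [-3.4e-03  5.0e-04 -1.0e+00]
11.525 [493.5  54.3 212.4] [ 0.9156 -0.402 ] [-4.3  2.7  2.9] [-0.03  0.17  1.69  0.    1.28 -1.19]
```

View pics/s8.png

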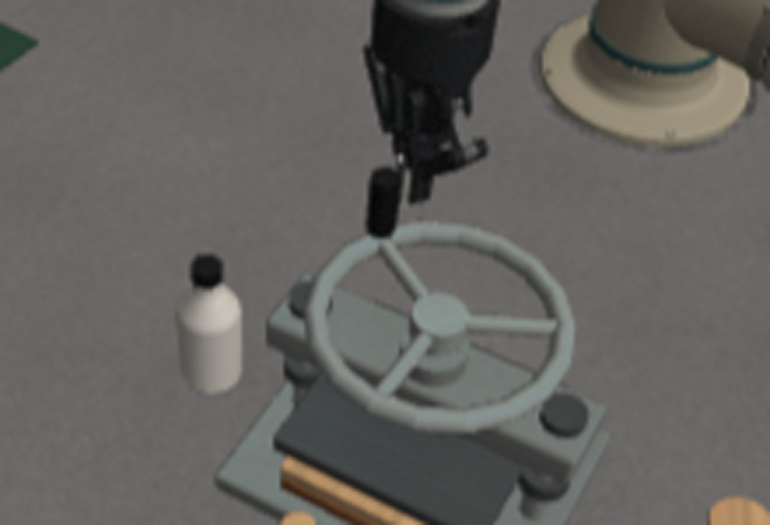

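play_rows(moves="0 -0.0022 0.0120 -8 0 0 0;0 -0.0022 0.0120 -8 0 0 0;0 -0.0022 0.0120 -8 0 0 0;0 -0.0022 0.0120 -8 0 0 0;0 -0.0016 0.0091 -6 0 0 0")

```text
t: 12.25
eef_pos: [547.6, 35.5, 212.2]
orientation: [[-0.003, -0.244, 0.97], [-0.001, 0.97, 0.244], [-1.0, -0.0, -0.003]]
force: [-3.6, -0.3, 2.1]
opening: -0.001
```

play_rows(moves="0 -0.0008 0.0046 -3 0 0 0;0 0 0 0 0 0 0;0 0 0 0 0 0 0")

```text
t: 12.62
eef_pos: [553.2, 35.8, 212.2]
orientation: [[0.0, -0.293, 0.956], [-0.001, 0.956, 0.293], [-1.0, -0.001, -0.0]]
force: [-1.2, -2.0, -0.2]
opening: -0.001
```

```bash
python3 where.py 1;python3 look.py 9
```

```text
t 12.625 pos [553.2  35.8 212.2] centre in tool y,z [84.4 20. ] ideal (85, 22) q1,q6 [-0.06 -1.93] F [-1.2 -2.  -0.2]
push bearing 17.0 TCP bearing -86.3 down [ 2.e-04 -9.e-04 -1.e+00]
12.625 [553.2  35.8 212.2] [0.9561 0.2932] [-1.2 -2.  -0.2] [-0.06  0.26  1.58 -0.    1.3  -1.93]
```

View pics/s9.png

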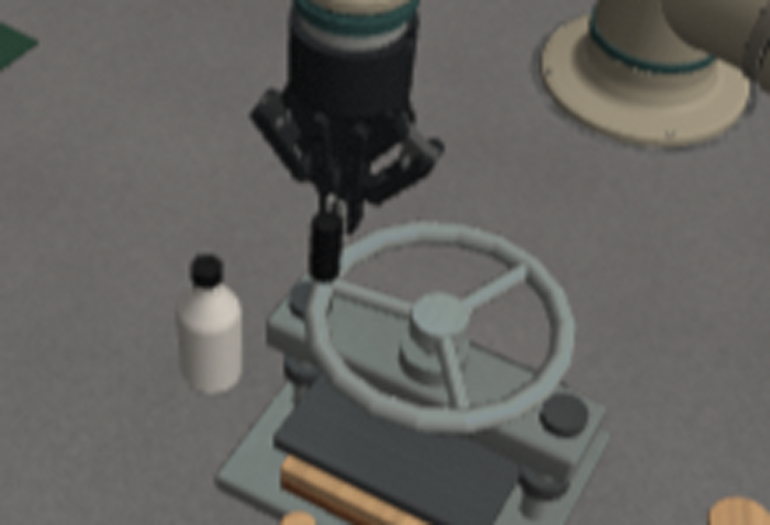

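View pics/t9.png

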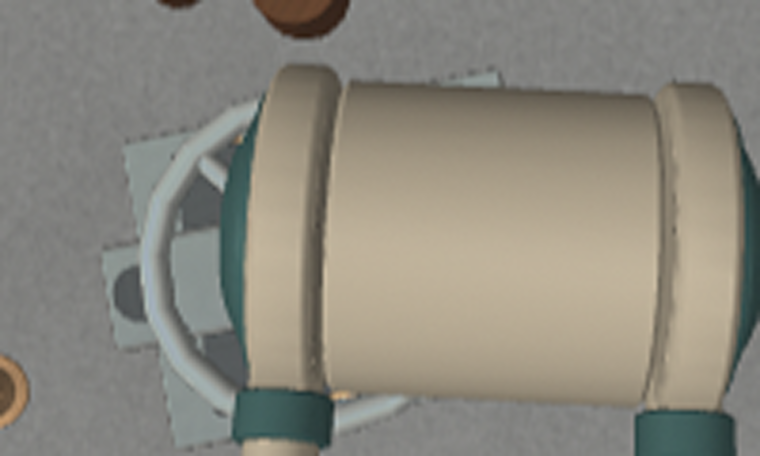

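```bash
python3 - <<'E'
from h import *
C=np.array([547.6,122.3])
for n in(0,1,9):
    s=pickle.load(open(f"d{n}.pkl","rb"))["scene"]; g=cv2.resize(s["frame"].max(2)[135:175,255:290],None,fx=8,fy=8,interpolation=cv2.INTER_CUBIC)
    row=[]
    for v in(150,152,154,156):
        r=s["frame"].max(2)[v].astype(float); w=np.clip(90-r[262:285],0,None);row.append(((w*np.arange(262,285)).sum()/w.sum()).round(2))
    col=s["frame"].max(2)[155:168,269:275].astype(int).mean(1).round(0)
    print(n,row,col)
for a in(-75,-73,-71,-69,-67.6,-66):
    r=np.radians(a);P=[[C[0]+85*np.cos(r),C[1]+85*np.sin(r),z] for z in(190,216,242)]
    print(a,proj(s,P).round(2).tolist())
E
```

```text
0 [np.float64(271.82), np.float64(271.64), np.float64(271.34), np.float64(271.22)] [ 12.  14.  14.  13.  13.  13.  35.  91. 123. 128. 126. 124. 126.]
1 [np.float64(271.85), np.float64(271.68), np.float64(271.34), np.float64(271.23)] [ 14.  15.  13.  14.  14.  15.  36.  94. 126. 132. 130. 128. 129.]
9 [np.float64(272.65), np.float64(272.29), np.float64(272.07), np.float64(272.09)] [ 14.  15.  14.  14.  25.  64. 110. 130. 133. 133. 131. 130. 127.]
-75 [[273.17, 156.33], [273.61, 148.82], [274.07, 140.93]]
-73 [[272.67, 157.13], [273.1, 149.63], [273.54, 141.74]]
-71 [[272.21, 157.96], [272.62, 150.46], [273.06, 142.58]]
-69 [[271.78, 158.79], [272.19, 151.3], [272.61, 143.43]]
-67.6 [[271.51, 159.39], [271.91, 151.9], [272.33, 144.03]]
-66 [[271.22, 160.08], [271.61, 152.59], [272.02, 144.73]]
```

Comparing handle positions in the scene camera shows it about 3.8° short (bottom edge 1.6 px and centreline 0.85 px off). I'm nudging it the rest of the way.

play_rows(moves="0 -0.0004 0.0022 -1.5 0 0 0;0 -0.0004 0.0022 -1.5 0 0 0;0 0 0 0 0 0 0;0 0 0 0 0 0 0")

```text
t: 13.22
eef_pos: [557.8, 36.2, 212.2]
orientation: [[0.0, -0.345, 0.939], [-0.001, 0.939, 0.345], [-1.0, -0.001, -0.0]]
force: [-2.1, -3.7, -0.5]
opening: 0.001
```

```bash
cat > cmp.py <<'E'
import sys
from h import *
for n in("0",sys.argv[1]):
    s=pickle.load(open(f"d{n}.pkl","rb"))["scene"];g=s["frame"].max(2).astype(float);row=[]
    for v in(150,152,154,156):
        w=np.clip(90-g[v,262:285],0,None);row.append(((w*np.arange(262,285)).sum()/w.sum()).round(2))
    c=g[155:168,269:275].mean(1);i=np.argmax(c>70);print(n,row,'edge',155+i-1+(70-c[i-1])/(c[i]-c[i-1]))
E
python3 where.py 1;python3 look.py 10;python3 cmp.py 10
```

```text
t 13.225 pos [557.8  36.2 212.2] centre in tool y,z [84.3 20.1] ideal (85, 22) q1,q6 [-0.06 -1.98] F [-2.1 -3.7 -0.5]
push bearing 20.2 TCP bearing -83.3 down [ 0.e+00 -7.e-04 -1.e+00]
13.225 [557.8  36.2 212.2] [0.9387 0.3447] [-2.1 -3.7 -0.5] [-0.06  0.26  1.57 -0.    1.31 -1.98]
0 [np.float64(271.82), np.float64(271.64), np.float64(271.34), np.float64(271.22)] edge 161.62388059701493
10 [np.float64(272.0), np.float64(271.79), np.float64(271.73), np.float64(271.6)] edge 161.31360946745562
```

play_rows(moves="0 -0.0001 0.0011 -0.7 0 0 0;0 0 0 0 0 0 0;0 0 0 0 0 0 0")

```text
t: 13.7
eef_pos: [558.8, 36.5, 212.2]
orientation: [[0.0, -0.356, 0.934], [-0.001, 0.934, 0.356], [-1.0, -0.001, -0.0]]
force: [-2.5, -4.6, -0.6]
opening: -0.002
```

play_rows(moves="0 0 -0.010 0 0 0 0;0 0 -0.030 0 0 0 0;-0.030 0 -0.030 0 0 0 0;-0.030 0 -0.050 0 0 0 0;-0.030 0 -0.050 0 0 0 0")

```text
t: 14.32
eef_pos: [399.2, -23.1, 303.4]
orientation: [[0.003, -0.357, 0.934], [0.001, 0.934, 0.357], [-1.0, 0.0, 0.003]]
force: [0.4, -1.2, 0.6]
opening: -0.0
```

```bash
python3 where.py 1;python3 look.py 11;python3 cmp.py 11
```

```text
t 14.325 pos [399.2 -23.1 303.4] centre in tool y,z [ 82.8 190.6] ideal (85, 22) q1,q6 [-0.23 -2.17] F [ 0.4 -1.2  0.6]
push bearing 20.9 TCP bearing -135.6 down [ 0.0027  0.0015 -1.    ]
14.325 [399.2 -23.1 303.4] [0.9339 0.3574] [ 0.4 -1.2  0.6] [-0.23 -0.03  1.69  0.    1.48 -2.17]
0 [np.float64(271.82), np.float64(271.64), np.float64(271.34), np.float64(271.22)] edge 161.62388059701493
11 [np.float64(271.87), np.float64(271.73), np.float64(271.51), np.float64(271.32)] edge 161.5644699140401
```

View pics/t11.png

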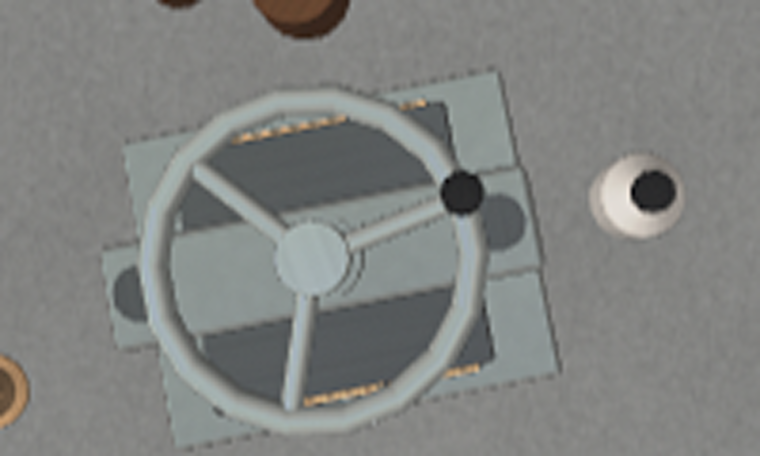

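```bash
python3 - <<'E'
from h import *
for n in("0","11"):
    D=pickle.load(open(f"d{n}.pkl","rb"));c=D["top"];f=c["frame"].astype(float)
    g=f.max(2)[210:230,251:273];w=np.clip(75-g,0,None)
    # restrict to the handle disc
    yy,xx=np.mgrid[210:230,251:273];m=np.hypot(xx-261.7,yy-220)<8;w=w*m
    u,v=(w*xx).sum()/w.sum(),(w*yy).sum()/w.sum()
    P=onz(c,u,v,242);a=np.degrees(np.arctan2(P[1]-122.3,P[0]-547.6));print(n,round(u,2),round(v,2),P[:2].round(1),round(a,2))
a,b=[pickle.load(open(f"d{n}.pkl","rb")) for n in("0","11")]
for nm in("top","scene"):
    d=cv2.absdiff(a[nm]["frame"],b[nm]["frame"]).max(2)
    R={"top":dict(glue=(290,205,325,240),maul=(198,145,235,182),spool=(115,258,152,290)),"scene":dict(glue=(228,150,252,195),maul=(248,222,280,272),spool=(373,218,405,252))}[nm]
    for k,(x0,y0,x1,y1) in R.items(): print(nm,k,(d[y0:y1,x0:x1]>40).sum())
E
```

```text
0 261.14 220.04 [579.5  44.3] -67.76
11 261.18 220.22 [579.2  44.3] -67.98
top glue 0
top maul 0
top spool 0
scene glue 0
scene maul 0
scene spool 0
```

View pics/s11.png

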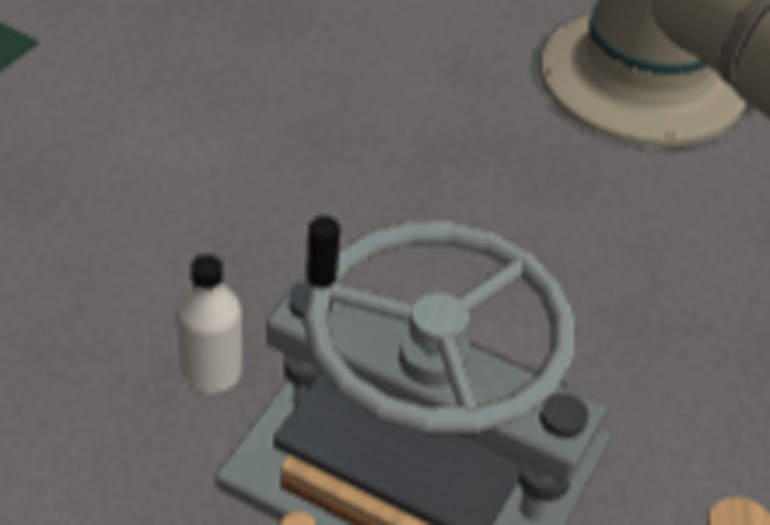

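The handle is back within about 0.3° of its start, the platen has lifted, and the bystander image patches haven't changed. The arm is clear, so I'm handing in.

play_rows(moves="0 0 0 0 0 0 0;0 0 0 0 0 0 0")

```text
t: 14.68
eef_pos: [400.6, -23.1, 301.5]
orientation: [[-0.0, -0.357, 0.934], [0.001, 0.934, 0.357], [-1.0, 0.001, 0.0]]
force: [0.0, 0.3, 0.3]
opening: 0.003
```

```bash
python3 -c "
from workcell import manip
print(manip.state()['force'],manip.job_done())"
```

```text
the job is handed in; nothing more can be done
[0.03108429 0.29230137 0.3023615 ] None
```

I pushed the hand wheel anticlockwise through one full turn with the shut fingertips, never gripping the handle, and handed the job in at about 14.7 s. It took two half-turn pushes, with the tool backed off and turned half round in between to stay within the wrist's range. The force readings I took, after each move of up to five rows, stayed at or below about 6 N.

**Handle position:** after backing away, the handle stood within about 0.2–0.4° of its starting bearing, very slightly short of it rather than past. The top camera gave −67.98° against −67.76° at the start; the scene camera's two measures gave about 0.1° and 0.4° short.

**Bystanders and platen:** the image patches around the glue bottle, spool and maul had not changed from the first pictures in either camera. More of the boards' edge shows under the platen than before, but I did not measure the 8 mm lift directly.

No check failed, and the arm was clear of everything at hand-in.

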